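Hook a dropped ring out from under a drive guard

TASK

A steel ring has dropped under the fixed wire guard of the drive unit. Pick up the hooked rod by its wooden handle, pass it in through the guard's open front, lower the hook into the ring's hole and draw the ring out until all of it lies in the open, a few centimetres clear of the guard; then set the rod down level on the bench and let go. Leave the solid disc under the guard where it lies, and do not touch the ring with the gripper.

Things in the scene. Friction and masses are not known exactly. Their poses are not given: they have to be found in the camera images.
- pull_hook: Hooked rod: wooden block handle 110 long, 28 wide, 48 high, lying flat, grip near its middle across the 28; a steel rod 8 thick leaves one end and bends straight down at its far end. Origin: centre of the handle's underside; x along the rod to the hook, z up. Rod axis 38 up; hook leg 8 thick, 230 ahead of the origin, its tip level with the underside. 160 g, balances 30 ahead. (The scraper beside it has a flat blade.)
- ring: The dropped steel ring lying flat on the bench under the guard: 60 outer diameter, 40 hole diameter, 16 high, about 0.2 kg. Origin: centre of its underside; z is its axis.
- cap: A solid steel disc without a hole, 60 in diameter, 16 high, lying flat under the guard beside the ring, at least 30 clear of it. Origin: centre of its underside. To be left alone.
- guard: Fixed wire cage before a blue motor, on the bench. Origin: bench level, middle of its open front; x points in, y across, z up. Opening 245 wide, 97 high under the wires (top 103), 220 deep; sides and back closed; gearbox behind, 150 high. A shaft at 62 height comes from the middle of the back to 175 from the front; coupling 40 thick. Ring 70 to 120 in. The bench before the opening is clear for 300.

How it is judged (in metres and radians):
On the way:
1. with the ring still under the guard, the hook's leg is down inside the ring's hole (x of ring in the frame of guard above 0.03 m and x of ring in the frame of pull_hook between 0.21 and 0.25 m and y of ring in the frame of pull_hook between -0.02 and 0.02 m and z of ring in the frame of pull_hook above -0.012 m), for 0.1 s.
At the end, for the whole second after the job is handed in: The ring lies flat and still on the bench in the open in front of the guard, its centre 40 to 300 mm out from the guard's front (so its rim is at least 10 mm clear); the hooked rod rests level (within about 11 degrees) and still on the bench, released; the solid disc is still under the guard (x of ring in the frame of guard between -0.3 and -0.04 m and height (world z) of ring below 0.012 m and angle between each of ring, pull_hook's own z axis and vertical below 0.2 rad and linear speed of each of ring, pull_hook below 0.02 m/s and height (world z) of pull_hook below 0.015 m and x of cap in the frame of guard above 0.03 m); the robot touches nothing.
It fails at once if the solid disc is shifted by more than 20 mm (distance of cap from where it was at the start of the episode above 0.02 m).
It fails at once if the gripper touches the ring (contact force between the fingers and ring above 0.5 N).
It also fails if it takes over 43 s, if anything falls off the work surface, if the arm or the gripper's body presses on something with over 40 N, if the wrist force passes 120 N, or if a joint passes its speed limit or range.

ROBOT

A 7-joint arm with a two-finger parallel gripper is mounted at the origin on the work surface. World frame = base frame: x ahead of the robot, y to its left, z up, the work surface at z = 0. Lengths are in mm, angles in rad, forces in N, time in s.
With the tool pointing down it reaches from about 400 to 850 mm from the base axis. Payload 6.9 kg.
Tool frame: the origin (TCP) lies between the finger pads; the fingertips stand 14 mm ahead of it and the grasp point (between the pads) lies 5 mm behind it; z points along the fingers, y is the direction in which the jaws open and shut (so a half turn about z gives the same grasp; the last joint's range is limited). The gripper opens to 85 mm and grips with 20 to 120 N. Pads are 22 mm wide; open, the fingers measure 114 mm over their backs; the gripper's body (76 mm by 85 mm) begins 54 mm behind the grasp point. The pads swing forward as they close: fully open they stand 13 mm farther back than shut.
Start: joints at [1.224, 0.507, -0.238, 1.5, 0.126, 1.149, -0.155], TCP at [272.836, -562.292, 245.275] pointing down, gripper open.
Joint ranges: [-3.08, 3.08], [-0.24, 2.05], [-1.43, 1.35], [0, 2.5], [-1.52, 4.66], [0.17, 1.96], [-2.89, 2.89]. Speed limits (rad/s): [2.39, 2.39, 3.14, 3.14, 3.14, 3.14, 3.14].

INTERFACE

Orientations are given as a 3x3 rotation matrix whose columns are the frame's x, y, z axes.
In Python, from plant import bot gives the robot as it stands. The module is installed in compiled form; this text tells all that it offers.
- The arm moves only by the tool move_arm, never from a script. Its argument "targets" is a list of rows, each an object with "slide": the shift along the tool's x, y, z normalised to -1 to 1, where 1 is 0.05 m, a list of three; "yaw": the turn about the tool's z normalised to -1 to 1, where 1 is 6 degrees; "hand": the closure in counts, from 0 (fully open) to 255 (shut). In form: [{"slide": [x, y, z], "yaw": yaw, "hand": hand}, ...]. A call has 1 to 20 rows; each row shifts and turns the commanded pose from where the row before left it, along the tool's axes as they then stand; what a row does not reach is not made up. A row lasts 1/10 s, in which the tool goes at most 50 mm and 8.59 degrees, less where a joint would pass 70% of its speed; a pose out of reach is approached as far as the arm can. A call with a number of a shift or a turn outside -1 to 1 is refused whole. A call with a gripper value outside its range is refused whole. The fingers move at their own pace and stop on an object; "force" is the grip in N (left out, the last holds). Time passes only in rows, so rows that do not move let the fingers close. It gives the time, the measured TCP pose, the force and the opening at its end, in the units of the state.
- bot.observe(): the state, without advancing time (a new reading comes with each control period).
- bot.capture(name): name is "side" or "top" or "wrist"; returns the picture (400x640x3 uint8, red, green, blue); there is no depth.
- bot.camera_info(name): a dict with "vertical_fov" (degrees; the focal length in pixels is half the picture's height over the tangent of half this angle, whatever the lens; pixels are square), "cx", "cy" (the principal point, pixels), "k1" (the pictures are not rectified: a ray, as slopes to the right and down, at radius r is drawn at 1 + k1 r^2 times it, then the intrinsics apply), "world_from_camera" (4x4, takes a point from camera to world coordinates). Camera axes: x right, y down, z forward; pixel columns grow to the right and rows downward; lengths in mm; the calibration is good to about 2 mm. A picture is of the moment at which its call begins: read the wrist's pose just before it. camera_info takes no time and is no camera call; for the wrist camera it gives the pose at the moment of the call.
- bot.hand_in(): hands the job in, once; it reports no verdict.
The state is a dict: "time": time; "q": joint angles; "joint_velocities": joint speeds; "tau": joint torques, N m; "tcp_pos": TCP position; "tcp_rot": TCP orientation; "contact_force": force on the tool from outside, world axes, zero at the start; "moment": the same for the moment, N m; "finger_gap": opening from 0.0 (shut) to 1.0 (fully open).
Only numpy, scipy, OpenCV 4.12 (cv2) and the standard library are available. Lean on these libraries where they do the work, as an engineer would, in place of code of your own. Each camera call takes 0.05 s, during which the arm holds its last target.

## Working session

There is one attempt and no reset: what is moved stays moved. The work goes in short steps, Python scripts to look and compute and a tool call to move; the robot and the scene stay as the last step left them, time stands still between calls to the robot, and variables do not carry over. Pictures are saved under pics/ and viewed, and the job is handed in when it is done.

Besides the shell and the picture viewer there is one more tool, called after "Emit:" by a JSON object that holds its "api" and its "payload". move_arm: Moves the arm, as the interface text tells. Scaled input: -1 to 1 covers 0.05 m each way for a shift and 6 degrees each way for a turn. Its arguments: {"type":"object","properties":{"targets":{"type":"array"},"force":{"type":"number"}},"required":["targets"]}

```bash
mkdir -p pics; python3 - <<'E'
from plant import bot
import cv2
s=bot.observe();print(s['time'],s['tcp_pos'],s['tcp_rot'],s['finger_gap'])
for n in ("top","side"):
    im=bot.capture(n);cv2.imwrite(f"pics/{n}1.png",im[:,:,::-1])
for n in ("top","side","wrist"):
    print(n,bot.camera_info(n))
print(bot.observe()['time'])
E
```

```text
0.0 [ 272.55580244 -561.9049017   244.44202649] [[ 8.99672433e-01  4.36564768e-01 -8.46894423e-04]
 [ 4.36565583e-01 -8.99671053e-01  1.57751644e-03]
 [-7.32382990e-05 -1.78897301e-03 -9.99998397e-01]] 1.001162649746723
top {'vertical_fov': 51.508101979823785, 'cx': 321.61779032258, 'cy': 202.13199054383267, 'k1': -0.10006020092160739, 'world_from_camera': array([[-2.87017533e-02, -9.95902126e-01,  8.57622597e-02,
         4.59067346e+02],
       [-9.99359602e-01,  3.04234697e-02,  1.88360875e-02,
        -5.30484817e+01],
       [-2.13680851e-02, -8.51667090e-02, -9.96137559e-01,
         9.27609803e+02],
       [ 0.00000000e+00,  0.00000000e+00,  0.00000000e+00,
         1.00000000e+00]])}
side {'vertical_fov': 52.44656349981343, 'cx': 319.6338250134358, 'cy': 193.98249697672523, 'k1': -0.08491397520692824, 'world_from_camera': array([[-9.99582736e-01, -2.50857033e-02,  1.43199904e-02,
         5.08747149e+02],
       [-2.79148725e-02,  7.11521914e-01, -7.02109198e-01,
         6.29819340e+02],
       [ 7.42391607e-03, -7.02215973e-01, -7.11925285e-01,
         7.20032436e+02],
       [ 0.00000000e+00,  0.00000000e+00,  0.00000000e+00,
         1.00000000e+00]])}
wrist {'vertical_fov': 68.24187446384502, 'cx': 322.7465288872501, 'cy': 198.78475346254106, 'k1': -0.013083590976922386, 'world_from_camera': array([[ 4.36072403e-01, -8.53338399e-01, -2.85752405e-01,
         3.46300281e+02],
       [-8.99910688e-01, -4.13952067e-01, -1.37129284e-01,
        -5.27890303e+02],
       [-1.27011508e-03,  3.16949939e-01, -9.48441418e-01,
         3.72621019e+02],
       [ 0.00000000e+00,  0.00000000e+00,  0.00000000e+00,
         1.00000000e+00]])}
0.1
```

View pics/top1.png

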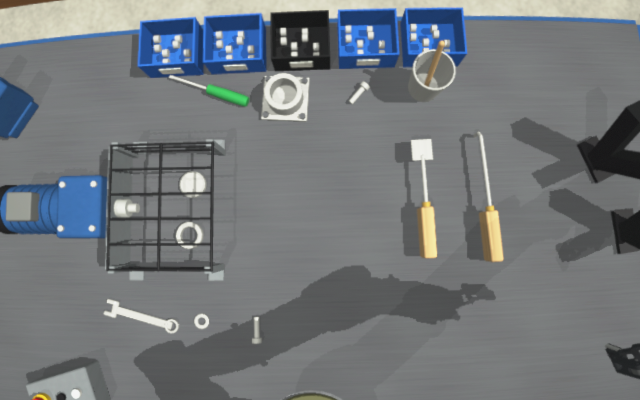

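View pics/side1.png

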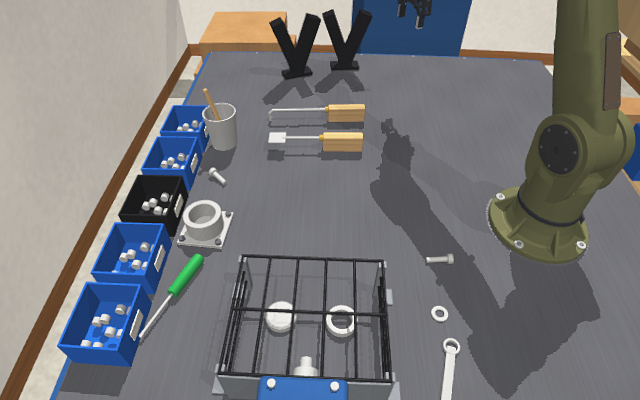

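The top view shows the hooked rod's handle at about (492,232) with its tip at (480,135). The scraper is at (427,230), the guard opens to the right (-y), the ring is at (188,235) and the disc at (193,184). Next I'll measure these.

```bash
cat > h.py <<'E'
import numpy as np,cv2
from plant import bot
def K(c):
    f=200/np.tan(np.radians(c['vertical_fov']/2));return np.array([[f,0,c['cx']],[0,f,c['cy']],[0,0,1.]])
def ray(n,p,c=None):
    c=c or bot.camera_info(n);p=np.array(p,float).reshape(-1,1,2)
    u=cv2.undistortPoints(p,K(c),np.array([c['k1'],0,0,0.]))[:,0]
    T=c['world_from_camera'];d=np.c_[u,np.ones(len(u))]@T[:3,:3].T
    return T[:3,3],d
def onz(n,p,z,c=None):
    o,d=ray(n,p,c);return o+d*((z-o[2])/d[:,2])[:,None]
def proj(n,P,c=None):
    c=c or bot.camera_info(n);T=np.linalg.inv(c['world_from_camera'])
    return cv2.projectPoints(np.array(P,float).reshape(-1,1,3),cv2.Rodrigues(T[:3,:3])[0],T[:3,3],K(c),np.array([c['k1'],0,0,0.]))[0][:,0]
E
python3 - <<'E'
from h import *
for n,z in (("top",48),("side",48)):
    im=cv2.imread(f"pics/{n}1.png");h=cv2.cvtColor(im,cv2.COLOR_BGR2HSV)
    m=cv2.inRange(h,(10,80,150),(28,255,255))
    cs=cv2.findContours(m,cv2.RETR_EXTERNAL,cv2.CHAIN_APPROX_NONE)[0]
    for c in cs:
        if 250<cv2.contourArea(c)<3000:
            r=cv2.minAreaRect(c);b=cv2.boxPoints(r)
            print(n,r[0],r[1],r[2]);print(onz(n,b,z).round(1).tolist())
    g=cv2.inRange(h,(0,0,170),(180,50,255))
    cs=cv2.findContours(g,cv2.RETR_EXTERNAL,cv2.CHAIN_APPROX_NONE)[0]
    for c in cs:
        if cv2.contourArea(c)>60: 
            e=cv2.minEnclosingCircle(c);print(' w',e, onz(n,[e[0]],16).round(0).tolist())
    if n=="top":
        a=cv2.resize(im[110:290,90:260],None,fx=3.3,fy=3.3,interpolation=cv2.INTER_CUBIC);cv2.imwrite("pics/tz.png",a)
        a=cv2.resize(im[110:280,400:520],None,fx=3.4,fy=3.4,interpolation=cv2.INTER_CUBIC);cv2.imwrite("pics/tz2.png",a)
    else:
        a=cv2.resize(im[240:400,210:410],None,fx=3.5,fy=3.5,interpolation=cv2.INTER_CUBIC);cv2.imwrite("pics/sz.png",a)
E
```

```text
top (493.9538879394531, 233.1307830810547) (56.311763763427734, 12.527507781982422) 82.87498474121094
[[515.9, -384.8, 48.0], [518.4, -412.4, 48.0], [398.6, -420.8, 48.0], [396.4, -393.4, 48.0]]
top (428.3717956542969, 229.26876831054688) (56.290225982666016, 13.038352966308594) 85.76361083984375
[[529.4, -245.6, 48.0], [530.6, -273.7, 48.0], [411.3, -276.8, 48.0], [410.2, -249.1, 48.0]]
 w ((76.2893295288086, 384.5140380859375), 16.9033203125) [[135.0, 538.0, 16.0]]
 w ((201.2083282470703, 320.9166564941406), 7.45889139175415) [[283.0, 237.0, 16.0]]
 w ((142.1246337890625, 313.95184326171875), 38.17464828491211) [[299.0, 373.0, 16.0]]
 w ((136.0, 275.5), 6.946321964263916) [[385.0, 386.0, 16.0]]
 w ((213.7058868408203, 275.0), 9.2083740234375) [[383.0, 207.0, 16.0]]
 w ((188.8297882080078, 234.89361572265625), 13.200593948364258) [[473.0, 263.0, 16.0]]
 w ((124.733642578125, 207.0233612060547), 11.446706771850586) [[540.0, 414.0, 16.0]]
 w ((192.17857360839844, 183.89285278320312), 12.852574348449707) [[588.0, 255.0, 16.0]]
 w ((422.08892822265625, 169.68978881835938), 31.6931304931
[... 1362 characters left out ...]
13.241943359375), 8.7367525100708) [[285.0, 248.0, 16.0]]
 w ((341.5, 310.0), 11.543496131896973) [[472.0, 245.0, 16.0]]
 w ((280.0909118652344, 306.5), 11.191981315612793) [[590.0, 242.0, 16.0]]
 w ((155.0, 315.0), 26.400856018066406) [[828.0, 271.0, 16.0]]
 w ((204.5, 227.0), 31.325010299682617) [[781.0, 50.0, 16.0]]
 w ((293.0, 138.5), 25.124788284301758) [[604.0, -281.0, 16.0]]
 w ((101.5, 248.5), 171.6290740966797) [[996.0, 120.0, 16.0]]
 w ((630.5, 87.5), 12.747649192810059) [[-591.0, -648.0, 16.0]]
 w ((189.5, 67.5), 15.572511672973633) [[1008.0, -686.0, 16.0]]
 w ((508.5, 24.0), 53.21898651123047) [[-289.0, -1158.0, 16.0]]
 w ((175.5, 196.5), 263.4626159667969) [[874.0, -44.0, 16.0]]
```

View pics/tz.png

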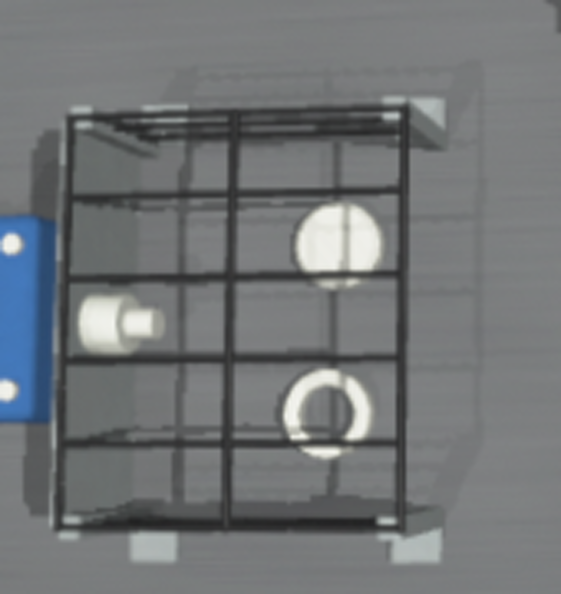

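View pics/tz2.png

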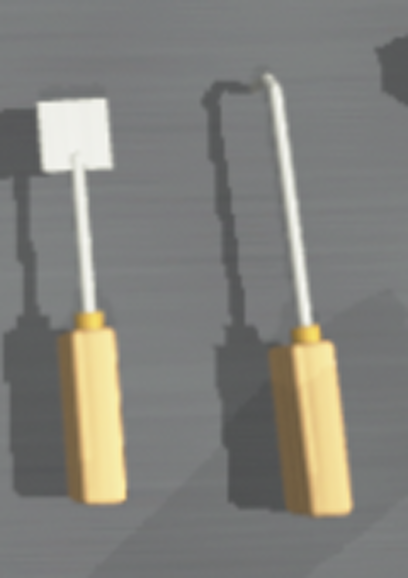

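View pics/sz.png

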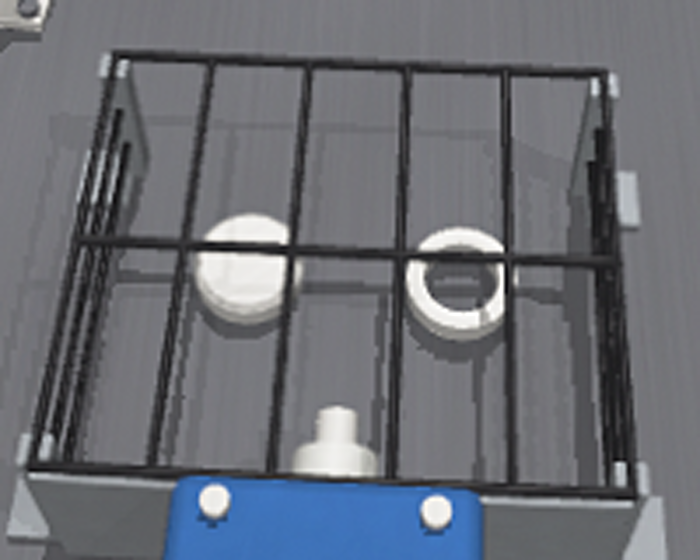

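```bash
python3 - <<'E'
from h import *
f=lambda p:np.array(p)/3.4+[400,110]
g=lambda p:np.array(p)/3.3+[90,110]
s=lambda p:np.array(p)/3.5+[210,240]
print('rod',onz('top',[f((268,80)),f((285,160)),f((303,322))],40).round(1).tolist())
print('hndl top corners?',onz('top',[f((283,345)),f((332,342)),f((352,514)),f((310,516))],48).round(1).tolist())
print('hndl base',onz('top',[f((285,507))],0).round(1).tolist())
print('ring',onz('top',[g((327,412)),g((340,245))],16).round(1).tolist(),onz('side',[s((459,278)),s((245,261))],16).round(1).tolist())
print('front top bar',onz('top',[g((405,105)),g((402,525))],100).round(1).tolist(),onz('side',[s((113,55)),s((608,72))],100).round(1).tolist())
print('back top',onz('top',[g((70,118)),g((60,525))],100).round(1).tolist(), onz('side',[s((28,467)),s((637,492))],100).round(1).tolist())
E
```

```text
rod [[676.4, -386.7, 40.0], [623.6, -394.0, 40.0], [518.8, -398.8, 40.0]]
hndl top corners? [[504.2, -381.9, 48.0], [505.0, -413.7, 48.0], [396.7, -420.4, 48.0], [396.5, -393.3, 48.0]]
hndl base [[399.7, -395.3, 0.0]]
ring [[473.3, 262.1, 16.0], [586.8, 252.7, 16.0]] [[473.3, 265.1, 16.0], [589.0, 258.9, 16.0]]
front top bar [[661.8, 183.3, 100.0], [402.2, 186.8, 100.0]] [[661.3, 185.5, 100.0], [397.5, 187.7, 100.0]]
back top [[663.4, 403.8, 100.0], [405.2, 406.7, 100.0]] [[664.5, 405.5, 100.0], [401.7, 407.5, 100.0]]
```

Both views agree within 3 mm: ring at about (473,263), guard front at y≈186 with its inward axis almost exactly +y, and handle origin at about (451,-403) with the rod yawed about 4.6°. I'll move to hover over the handle.

Emit:
{"api": "move_arm", "payload": {"targets": [{"slide": [0, 0, 0.6], "yaw": 0.89, "hand": 0}, {"slide": [0, 0, 0.6], "yaw": 0.89, "hand": 0}, {"slide": [0, 0, 0.6], "yaw": 0.89, "hand": 0}, {"slide": [0, 0, 0.6], "yaw": 0.89, "hand": 0}, {"slide": [0.57, -0.41, 0], "yaw": 0, "hand": 0}, {"slide": [0.57, -0.41, 0], "yaw": 0, "hand": 0}, {"slide": [0.57, -0.41, 0], "yaw": 0, "hand": 0}, {"slide": [0.57, -0.41, 0], "yaw": 0, "hand": 0}, {"slide": [0.57, -0.41, 0], "yaw": 0, "hand": 0}, {"slide": [0.57, -0.41, 0], "yaw": 0, "hand": 0}, {"slide": [0.57, -0.41, 0], "yaw": 0, "hand": 0}, {"slide": [0, 0, 0], "yaw": 0, "hand": 0}, {"slide": [0, 0, 0], "yaw": 0, "hand": 0}]}}

```text
time: 1.4
tcp_pos: [461.0, -402.5, 124.9]
tcp_rot: [[0.997, 0.081, -0.001], [0.081, -0.997, 0.001], [-0.0, -0.001, -1.0]]
contact_force: [-0.6, -0.3, -0.6]
finger_gap: 0.998
```

```bash
python3 - <<'E'
from h import *
s=bot.observe();print(s['time'],s['tcp_pos'],s['tcp_rot'].round(3).tolist(),s['finger_gap'])
c=bot.camera_info('wrist')
im=bot.capture('wrist')[:,:,::-1].copy();cv2.imwrite("pics/w2.png",im)
h=cv2.cvtColor(im,cv2.COLOR_BGR2HSV)
m=cv2.inRange(h,(10,80,150),(28,255,255))
for k in cv2.findContours(m,cv2.RETR_EXTERNAL,cv2.CHAIN_APPROX_NONE)[0]:
    if cv2.contourArea(k)>500:
        b=cv2.boxPoints(cv2.minAreaRect(k));print(b.round(0).tolist(),onz('wrist',b,48,c).round(1).tolist())
print(proj('wrist',[[680,-385,0],[680,-385,42],[451,-403,48],[505,-399,48]],c).round(0).tolist())
E
```

```text
1.4 [ 461.01188838 -402.47722801  124.86474047] [[0.997, 0.081, -0.001], [0.081, -0.997, 0.001], [-0.0, -0.001, -1.0]] 0.9975205328337805
[[309.0, 139.0], [347.0, 139.0], [347.0, 286.0], [309.0, 286.0]] [[516.6, -389.8, 48.0], [518.7, -415.8, 48.0], [401.3, -428.4, 48.0], [398.8, -397.6, 48.0]]
[[106.0, 105.0], [173.0, 98.0], [189.0, 257.0], [121.0, 264.0]] [[528.2, -253.0, 48.0], [535.9, -298.6, 48.0], [417.4, -301.7, 48.0], [406.7, -247.3, 48.0]]
[[321.0, -114.0], [321.0, -167.0], [321.0, 228.0], [321.0, 157.0]]
```

View pics/w2.png

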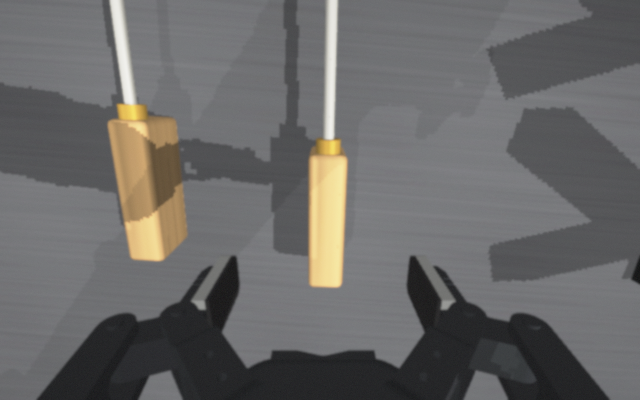

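```bash
python3 - <<'E'
from h import *
c=bot.camera_info('wrist')
im=cv2.imread('pics/w2.png').astype(int)
for r in (5,30,60,90,120,130):
    x=np.where(im[r,315:345].min(1)>150)[0]+315; print(r,x.min(),x.max(),onz('wrist',[[(x.min()+x.max())/2,r]],40,c).round(1).tolist())
h=cv2.cvtColor(im.astype(np.uint8),cv2.COLOR_BGR2HSV);m=cv2.inRange(h,(10,80,150),(28,255,255))
for r in (165,200,240,275):
    x=np.where(m[r,300:360])[0]+300; print(r,x.min(),x.max(),onz('wrist',[[x.min(),r],[x.max(),r]],48,c).round(1).tolist())
print(onz('wrist',[[328,152],[326,285]],48,c).round(1).tolist())
E
```

```text
5 327 337 [[598.5, -399.9, 40.0]]
30 326 337 [[584.5, -400.8, 40.0]]
60 325 336 [[566.9, -401.7, 40.0]]
90 325 335 [[548.3, -403.0, 40.0]]
120 324 334 [[528.6, -404.0, 40.0]]
130 324 334 [[521.8, -404.6, 40.0]]
165 309 347 [[497.3, -392.4, 48.0], [499.4, -419.1, 48.0]]
200 309 345 [[471.3, -394.0, 48.0], [473.4, -420.3, 48.0]]
240 309 343 [[438.9, -396.1, 48.0], [441.0, -422.1, 48.0]]
275 309 342 [[407.9, -398.1, 48.0], [410.0, -424.5, 48.0]]
[[507.5, -404.9, 48.0], [399.6, -412.4, 48.0]]
```

Emit:
{"api": "move_arm", "payload": {"targets": [{"slide": [0, 0.03, 0.4], "yaw": 0.1, "hand": 0}, {"slide": [0, 0.03, 0.5], "yaw": 0, "hand": 0}, {"slide": [0, 0, 0.5], "yaw": 0, "hand": 0}, {"slide": [0, 0, 0.4], "yaw": 0, "hand": 0}, {"slide": [0, 0, 0.2], "yaw": 0, "hand": 0}, {"slide": [0, 0, 0], "yaw": 0, "hand": 255}, {"slide": [0, 0, 0], "yaw": 0, "hand": 255}, {"slide": [0, 0, 0], "yaw": 0, "hand": 255}, {"slide": [0, 0, 0], "yaw": 0, "hand": 255}, {"slide": [0, 0, 0], "yaw": 0, "hand": 255}, {"slide": [0, 0, 0], "yaw": 0, "hand": 255}, {"slide": [0, 0, 0], "yaw": 0, "hand": 255}, {"slide": [0, 0, 0], "yaw": 0, "hand": 255}, {"slide": [0, 0, 0], "yaw": 0, "hand": 255}, {"slide": [0, 0, 0], "yaw": 0, "hand": 255}], "force": 80}}

```text
time: 2.95
tcp_pos: [461.2, -407.0, 26.6]
tcp_rot: [[0.998, 0.068, 0.002], [0.068, -0.998, -0.002], [0.001, 0.002, -1.0]]
contact_force: [-0.1, -0.4, 5.9]
finger_gap: 0.318
```

Emit:
{"api": "move_arm", "payload": {"targets": [{"slide": [0, 0, -0.2], "yaw": 0, "hand": 255}, {"slide": [0, 0, -0.4], "yaw": 0, "hand": 255}, {"slide": [0, 0, -0.5], "yaw": 0, "hand": 255}, {"slide": [0, 0, -0.5], "yaw": 0, "hand": 255}, {"slide": [0.04, -0.3, 0], "yaw": 0, "hand": 255}, {"slide": [0.07, -0.6, 0], "yaw": 0, "hand": 255}, {"slide": [0.07, -0.7, 0], "yaw": 0, "hand": 255}, {"slide": [0.07, -0.7, 0], "yaw": 0, "hand": 255}, {"slide": [0.07, -0.7, 0], "yaw": 0, "hand": 255}, {"slide": [0.07, -0.7, 0], "yaw": 0, "hand": 255}, {"slide": [0.07, -0.7, 0], "yaw": 0, "hand": 255}, {"slide": [0.07, -0.7, 0], "yaw": 0, "hand": 255}, {"slide": [0.07, -0.7, 0], "yaw": 0, "hand": 255}, {"slide": [0.07, -0.5, 0], "yaw": 0, "hand": 255}, {"slide": [0, -0.2, 0], "yaw": 0, "hand": 255}, {"slide": [0, 0, 0], "yaw": 0, "hand": 255}]}}

```text
time: 4.55
tcp_pos: [471.2, -78.2, 105.1]
tcp_rot: [[0.997, 0.072, -0.001], [0.072, -0.997, 0.001], [-0.001, -0.001, -1.0]]
contact_force: [0.8, -0.1, -1.9]
finger_gap: 0.316
```

Emit:
{"api": "move_arm", "payload": {"targets": [{"slide": [0, 0, 0], "yaw": -0.5, "hand": 255}, {"slide": [0, 0, 0], "yaw": -0.9, "hand": 255}, {"slide": [0, 0, 0], "yaw": -1, "hand": 255}, {"slide": [0, 0, 0], "yaw": -1, "hand": 255}, {"slide": [0, 0, 0], "yaw": -1, "hand": 255}, {"slide": [0, 0, 0], "yaw": -1, "hand": 255}, {"slide": [0, 0, 0], "yaw": -1, "hand": 255}, {"slide": [0, 0, 0], "yaw": -1, "hand": 255}, {"slide": [0, 0, 0], "yaw": -1, "hand": 255}, {"slide": [0, 0, 0], "yaw": -1, "hand": 255}, {"slide": [0, 0, 0], "yaw": -1, "hand": 255}, {"slide": [0, 0, 0], "yaw": -1, "hand": 255}, {"slide": [0, 0, 0], "yaw": -1, "hand": 255}, {"slide": [0, 0, 0], "yaw": -1, "hand": 255}, {"slide": [0, 0, 0], "yaw": -0.7, "hand": 255}, {"slide": [0, 0, 0], "yaw": -0.23, "hand": 255}, {"slide": [0, 0, 0], "yaw": 0, "hand": 255}, {"slide": [0, 0, 0], "yaw": 0, "hand": 255}]}}

```text
time: 6.35
tcp_pos: [471.6, -80.7, 105.2]
tcp_rot: [[0.004, 1.0, -0.0], [1.0, -0.004, -0.0], [-0.0, -0.0, -1.0]]
contact_force: [0.2, 0.2, -2.1]
finger_gap: 0.319
```

```bash
python3 - <<'E'
from h import *
for n in ("top","side","wrist"):
    im=bot.capture(n);cv2.imwrite(f"pics/{n}3.png",im[:,:,::-1])
s=bot.observe();print(s['time'],s['tcp_pos'],s['tcp_rot'].round(4).tolist(),s['finger_gap'],s['contact_force'])
E
```

```text
6.5 [471.77678332 -80.09555922 105.2886318 ] [[0.0026, 1.0, 0.0], [1.0, -0.0026, -0.0001], [-0.0001, 0.0, -1.0]] 0.3188894818677016 [ 0.01833702  0.4419222  -1.65272459]
```

View pics/top3.png

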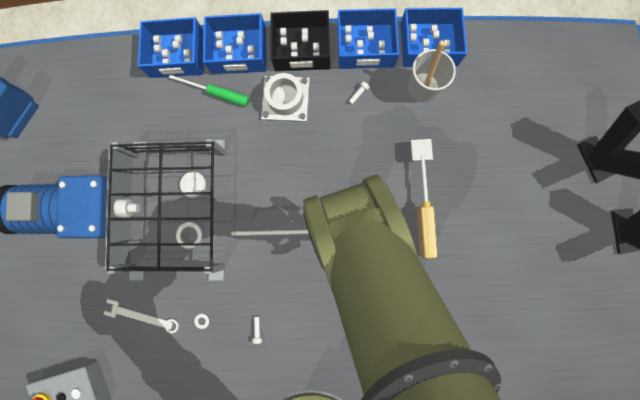

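View pics/side3.png

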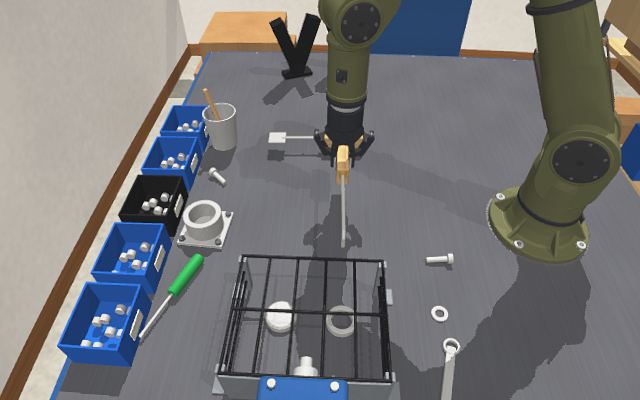

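View pics/wrist3.png

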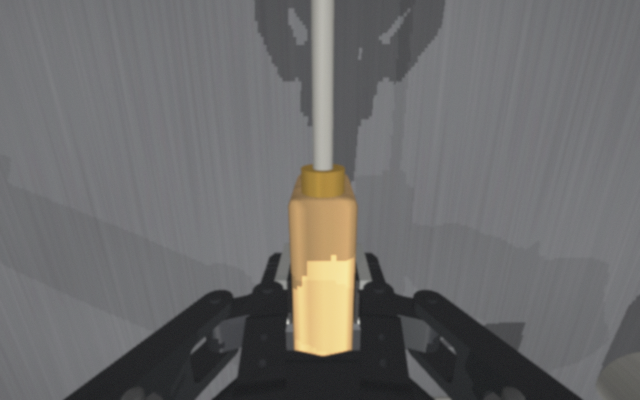

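```bash
python3 - <<'E'
import cv2
a=cv2.imread('pics/top3.png')[210:255,220:320];b=cv2.imread('pics/side3.png')[140:260,300:390]
cv2.imwrite('pics/z3t.png',cv2.resize(a,None,fx=8,fy=8,interpolation=cv2.INTER_NEAREST))
cv2.imwrite('pics/z3s.png',cv2.resize(b,None,fx=5,fy=5,interpolation=cv2.INTER_NEAREST))
E
```

```text
(no output)
```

View pics/z3t.png

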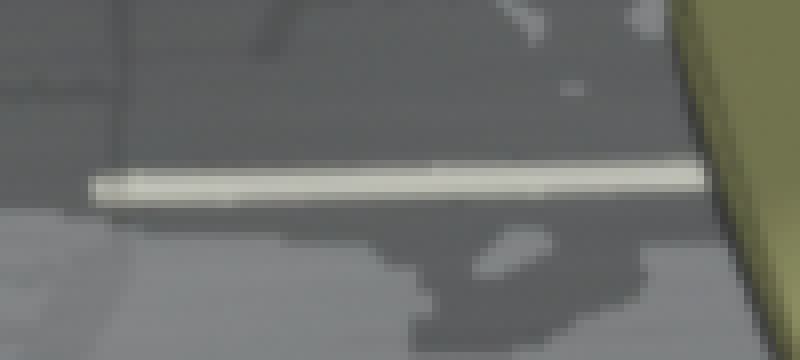

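View pics/z3s.png

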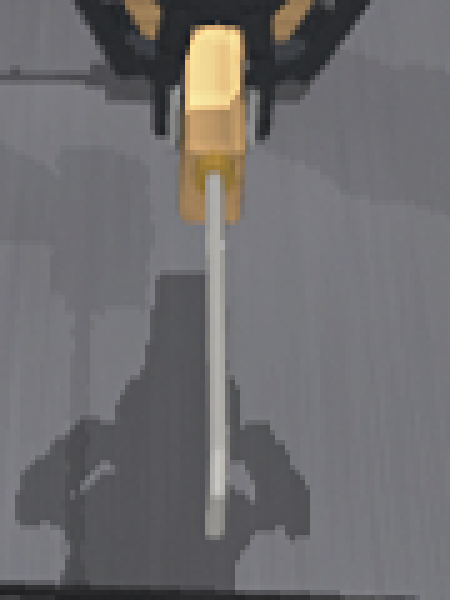

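```bash
python3 - <<'E'
from h import *
t=onz('top',[[231.4,233.75],[307,232]],117);print('top end, near',t.round(1).tolist())
print('side tip z79',onz('side',[[343,247]],79).round(1).tolist(),'bend z120',onz('side',[[343.8,238.6]],118).round(1).tolist(),'rod near collar z120',onz('side',[[342.6,175.5]],118).round(1).tolist())
# triangulate bend height: end x,y from top + side
P=[[471,y,z] for y in (135,140,145) for z in (110,117,125)]
print(proj('side',[[t[0,0],t[0,1]-4,79],[t[0,0],t[0,1],117]]).round(1).tolist())
# collar height: wrist image + side
print(proj('top',[[472,-80+220,117]]).round(1))
E
```

```text
top end, near [[471.8, 141.7, 117.0], [471.2, -7.5, 117.0]]
side tip z79 [[471.6, 142.5, 79.0]] bend z120 [[472.1, 152.4, 118.0]] rod near collar z120 [[472.3, -22.3, 118.0]]
[[342.9, 245.1], [343.9, 234.5]]
[[232.3 233.6]]
```

The rod is held level and points along +y. Its hook leg is at (472,138), 218 mm ahead of the TCP. I'll lower it to a tip height of about 38 mm, enter until the leg is over the ring's centre (y=263), then look.

Emit:
{"api": "move_arm", "payload": {"targets": [{"slide": [0, 0, 0.2], "yaw": 0, "hand": 255}, {"slide": [0, 0, 0.3], "yaw": 0, "hand": 255}, {"slide": [0, 0, 0.3], "yaw": 0, "hand": 255}, {"slide": [0, 0, 0], "yaw": 0, "hand": 255}, {"slide": [0.2, 0.03, 0], "yaw": 0, "hand": 255}, {"slide": [0.4, 0, 0], "yaw": 0, "hand": 255}, {"slide": [0.4, 0, 0], "yaw": 0, "hand": 255}, {"slide": [0.4, 0, 0], "yaw": 0, "hand": 255}, {"slide": [0.4, 0, 0], "yaw": 0, "hand": 255}, {"slide": [0.4, 0, 0], "yaw": 0, "hand": 255}, {"slide": [0.3, 0, 0], "yaw": 0, "hand": 255}, {"slide": [0, 0, 0], "yaw": 0, "hand": 255}, {"slide": [0, 0, 0], "yaw": 0, "hand": 255}]}}

```text
time: 7.8
tcp_pos: [473.7, 45.4, 65.7]
tcp_rot: [[0.001, 1.0, 0.001], [1.0, -0.001, -0.0], [-0.0, 0.001, -1.0]]
contact_force: [-0.0, -0.2, -1.1]
finger_gap: 0.316
```

```bash
python3 - <<'E'
from h import *
for n in ("top","side"):
    im=bot.capture(n)[:,:,::-1]
    a=im[200:265,150:270] if n=='top' else im[200:370,220:410]
    f=6 if n=='top' else 4
    if n=='side': f=3.5
    cv2.imwrite(f"pics/{n}4.png",cv2.resize(a,None,fx=f,fy=f,interpolation=cv2.INTER_CUBIC))
s=bot.observe();print(s['time'],s['tcp_pos'],s['tcp_rot'].round(4).tolist(),s['finger_gap'],s['contact_force'])
E
```

```text
7.9 [473.51858509  44.2431425   65.48043356] [[0.0026, 1.0, 0.0001], [1.0, -0.0026, -0.0006], [-0.0006, 0.0001, -1.0]] 0.31746410623909244 [ 1.6528083   0.54366329 -2.15156719]
```

View pics/top4.png

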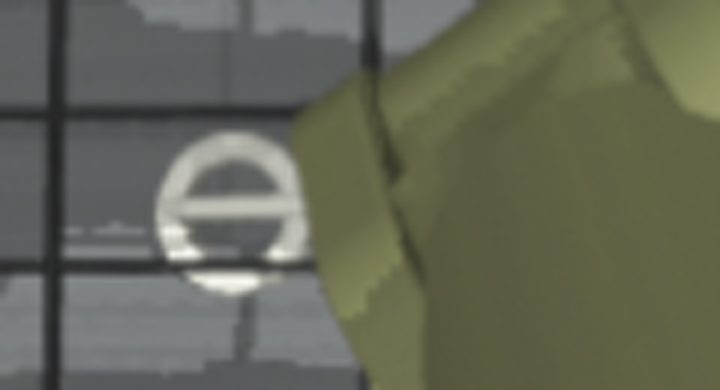

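View pics/side4.png

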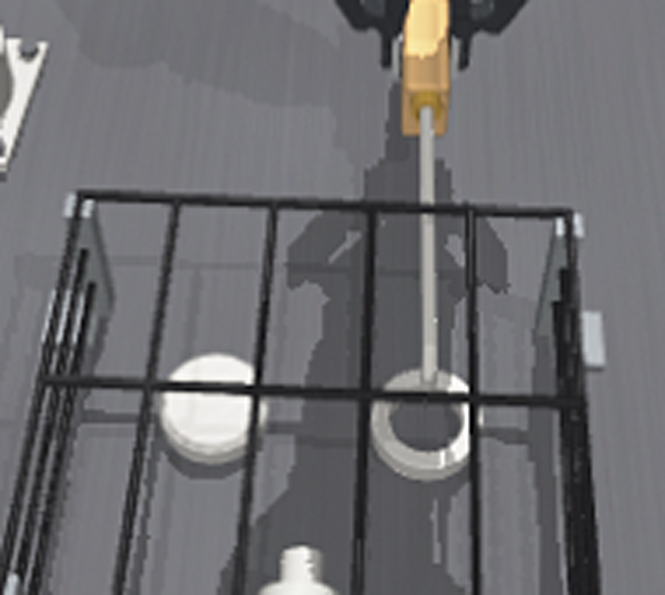

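```bash
python3 - <<'E'
from h import *
y=44.8
g=lambda p:((p-np.array([220,200]))*3.5).round(0).tolist()
h=lambda p:((p-np.array([150,200]))*6).round(0).tolist()
# leg tip outer, bend, ring hole circle at top & bottom
print('tip',g(proj('side',[[473.5,y+218+4,39]])),'bend',g(proj('side',[[473.5,y+218+4,75]])))
print('rod end top',h(proj('top',[[473.5,y+222,78]])))
print('ring top hole near/far z16', g(proj('side',[[473.3,243,16],[473.3,263,16],[473.3,283,16]])),g(proj('side',[[473.3,283,0]])))
print('ring rim in top z16',h(proj('top',[[473.3,233,16],[473.3,293,16],[443.3,263,16],[503.3,263,16]])))
print('ring from side: outer top rim cx ~423', onz('side',[[220+423/3.5,200+369/3.5],[220+423/3.5,200+461/3.5]],16))
a=cv2.imread('pics/side4.png')[330:500,340:510];cv2.imwrite('pics/s4z.png',cv2.resize(a,None,fx=3.5,fy=3.5))
E
```

```text
tip [[426.0, 400.0]] bend [[429.0, 366.0]]
rod end top [[162.0, 208.0]]
ring top hole near/far z16 [[424.0, 381.0], [424.0, 414.0], [424.0, 449.0]] [[423.0, 462.0]]
ring rim in top z16 [[311.0, 207.0], [154.0, 211.0], [233.0, 290.0], [232.0, 129.0]]
ring from side: outer top rim cx ~423 [[473.59678151 235.6852298   16.        ]
 [473.94908296 289.89646441  16.        ]]
```

View pics/s4z.png

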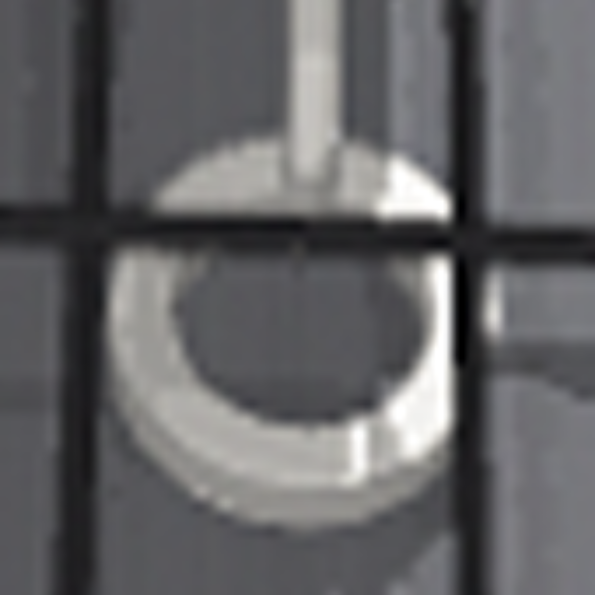

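The ring's rim in both views matches the prediction for a centre at (473,263). The leg's visible part sits over the hole. Now I'll lower it and hold, then check before pulling.

Emit:
{"api": "move_arm", "payload": {"targets": [{"slide": [0, 0, 0.15], "yaw": 0, "hand": 255}, {"slide": [0, 0, 0.15], "yaw": 0, "hand": 255}, {"slide": [0, 0, 0.15], "yaw": 0, "hand": 255}, {"slide": [0, 0, 0.15], "yaw": 0, "hand": 255}, {"slide": [0, 0, 0.12], "yaw": 0, "hand": 255}, {"slide": [0, 0, 0], "yaw": 0, "hand": 255}, {"slide": [0, 0, 0], "yaw": 0, "hand": 255}, {"slide": [0, 0, 0], "yaw": 0, "hand": 255}]}}

```text
time: 8.7
tcp_pos: [473.7, 45.2, 29.5]
tcp_rot: [[0.002, 1.0, 0.0], [1.0, -0.002, 0.0], [0.0, 0.0, -1.0]]
contact_force: [-0.1, 0.9, -1.7]
finger_gap: 0.321
```

```bash
python3 - <<'E'
from h import *
im=bot.capture('side')[:,:,::-1]
cv2.imwrite("pics/side5.png",cv2.resize(im[240:350,260:410],None,fx=5,fy=5,interpolation=cv2.INTER_CUBIC))
s=bot.observe();print(s['time'],s['tcp_pos'],s['tcp_rot'].round(4).tolist(),s['contact_force'],s['moment'])
E
```

```text
8.75 [473.68165408  45.11901005  29.53012615] [[0.0016, 1.0, 0.0005], [1.0, -0.0016, 0.0001], [0.0001, 0.0005, -1.0]] [ 0.3298131   0.55443036 -1.406354  ] [0.01604786 0.03297287 0.01834681]
```

View pics/side5.png

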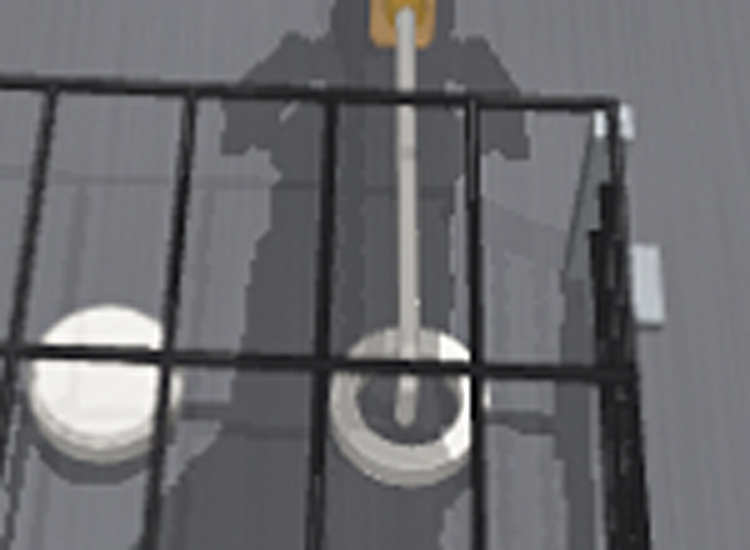

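The leg is down inside the hole near its centre, with no contact force. Now drawing the ring out.

Emit:
{"api": "move_arm", "payload": {"targets": [{"slide": [-0.1, 0, 0], "yaw": 0, "hand": 255}, {"slide": [-0.1, 0, 0], "yaw": 0, "hand": 255}, {"slide": [-0.1, 0, 0], "yaw": 0, "hand": 255}, {"slide": [-0.1, 0, 0], "yaw": 0, "hand": 255}, {"slide": [-0.2, 0, 0], "yaw": 0, "hand": 255}, {"slide": [-0.2, 0, 0], "yaw": 0, "hand": 255}, {"slide": [-0.2, 0, 0], "yaw": 0, "hand": 255}, {"slide": [-0.2, 0, 0], "yaw": 0, "hand": 255}, {"slide": [-0.2, 0, 0], "yaw": 0, "hand": 255}, {"slide": [-0.2, 0, 0], "yaw": 0, "hand": 255}, {"slide": [-0.2, 0, 0], "yaw": 0, "hand": 255}, {"slide": [-0.2, 0, 0], "yaw": 0, "hand": 255}, {"slide": [-0.2, 0, 0], "yaw": 0, "hand": 255}, {"slide": [-0.2, 0, 0], "yaw": 0, "hand": 255}, {"slide": [-0.2, 0, 0], "yaw": 0, "hand": 255}, {"slide": [-0.2, 0, 0], "yaw": 0, "hand": 255}, {"slide": [-0.2, 0, 0], "yaw": 0, "hand": 255}, {"slide": [-0.2, 0, 0], "yaw": 0, "hand": 255}, {"slide": [-0.1, 0, 0], "yaw": 0, "hand": 255}, {"slide": [-0.1, 0, 0], "yaw": 0, "hand": 255}]}}

```text
time: 10.75
tcp_pos: [473.2, -125.4, 29.3]
tcp_rot: [[0.002, 1.0, 0.0], [1.0, -0.002, 0.0], [0.0, 0.0, -1.0]]
contact_force: [-0.2, 1.0, -1.8]
finger_gap: 0.316
```

```bash
python3 - <<'E'
from h import *
im=bot.capture('side')[:,:,::-1]
cv2.imwrite("pics/side6.png",im)
s=bot.observe();print(s['time'],s['tcp_pos'],s['tcp_rot'].round(4).tolist(),s['contact_force'],s['moment'])
E
```

```text
10.8 [ 473.11706933 -126.24513473   29.22874501] [[0.0026, 1.0, -0.0002], [1.0, -0.0026, -0.0005], [-0.0005, -0.0002, -1.0]] [ 0.01213415 -0.49354374 -1.32355712] [ 0.09390829 -0.01302121  0.0222561 ]
```

View pics/side6.png

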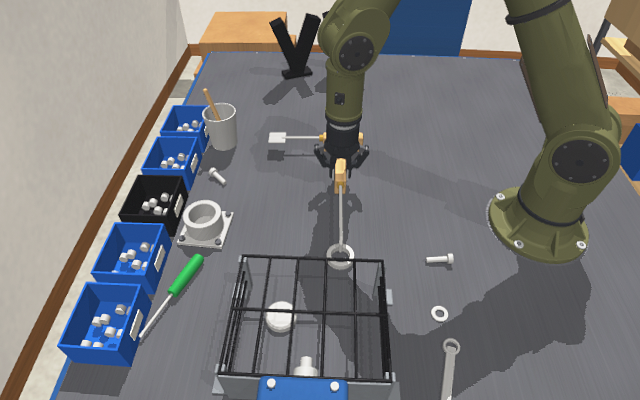

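Emit:
{"api": "move_arm", "payload": {"targets": [{"slide": [0.12, 0, 0], "yaw": 0, "hand": 255}, {"slide": [0.12, 0, 0], "yaw": 0, "hand": 255}, {"slide": [0, 0, 0], "yaw": 0, "hand": 255}, {"slide": [0, 0, -0.2], "yaw": 0, "hand": 255}, {"slide": [0, 0, -0.3], "yaw": 0, "hand": 255}, {"slide": [0, 0, -0.4], "yaw": 0, "hand": 255}, {"slide": [0, 0, -0.2], "yaw": 0, "hand": 255}, {"slide": [0, 0.3, 0], "yaw": 0, "hand": 255}, {"slide": [0, 0.5, 0], "yaw": 0, "hand": 255}, {"slide": [0, 0.5, 0], "yaw": 0, "hand": 255}, {"slide": [0, 0.3, 0], "yaw": 0, "hand": 255}, {"slide": [0, 0, 0], "yaw": 0, "hand": 255}, {"slide": [0, 0, 0.3], "yaw": 0, "hand": 255}, {"slide": [0, 0, 0.4], "yaw": 0, "hand": 255}, {"slide": [0, 0, 0.3], "yaw": 0, "hand": 255}, {"slide": [0, 0, 0.08], "yaw": 0, "hand": 255}, {"slide": [0, 0, 0.04], "yaw": 0, "hand": 255}, {"slide": [0, 0, 0], "yaw": 0, "hand": 255}, {"slide": [0, 0, 0], "yaw": 0, "hand": 255}]}}

```text
time: 12.7
tcp_pos: [553.6, -113.2, 29.0]
tcp_rot: [[0.002, 1.0, 0.001], [1.0, -0.002, -0.0], [-0.0, 0.001, -1.0]]
contact_force: [0.1, 0.3, -1.4]
finger_gap: 0.315
```

```bash
python3 - <<'E'
from h import *
im=bot.capture('side')[:,:,::-1]
cv2.imwrite("pics/side7.png",im)
s=bot.observe();print(s['time'],s['tcp_pos'],s['tcp_rot'].round(4).tolist(),s['contact_force'],s['moment'])
E
```

```text
12.75 [ 553.59276577 -113.16723462   29.0515738 ] [[0.0018, 1.0, 0.0011], [1.0, -0.0018, -0.0002], [-0.0002, 0.0011, -1.0]] [ 0.04732595 -0.35097126 -1.95067923] [-0.04308588  0.03119728  0.0126216 ]
```

View pics/side7.png

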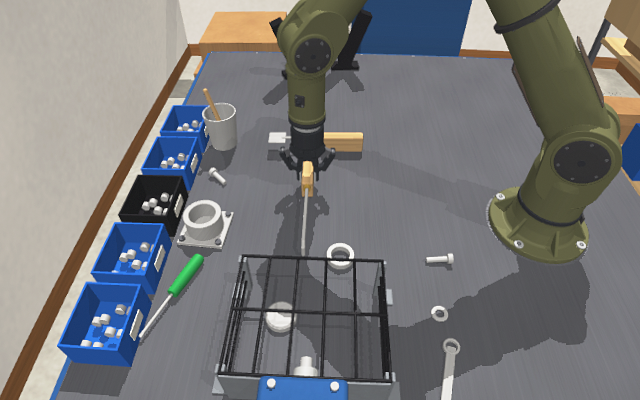

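The ring is free at (341,256) in the open and the rod is beside it, about 2 mm above the bench. I'll settle it down and release.

Emit:
{"api": "move_arm", "payload": {"targets": [{"slide": [0, 0, 0.03], "yaw": 0, "hand": 255}, {"slide": [0, 0, 0.02], "yaw": 0, "hand": 255}, {"slide": [0, 0, 0], "yaw": 0, "hand": 255}, {"slide": [0, 0, 0], "yaw": 0, "hand": 255}]}}

```text
time: 13.15
tcp_pos: [553.5, -113.2, 26.6]
tcp_rot: [[0.002, 1.0, 0.001], [1.0, -0.002, -0.0], [-0.0, 0.001, -1.0]]
contact_force: [-1.0, 0.7, 6.0]
finger_gap: 0.316
```

Contact force is now 6 N, so the rod is on the bench. Opening and retreating.

Emit:
{"api": "move_arm", "payload": {"targets": [{"slide": [0, 0, 0], "yaw": 0, "hand": 150}, {"slide": [0, 0, 0], "yaw": 0, "hand": 100}, {"slide": [0, 0, 0], "yaw": 0, "hand": 0}, {"slide": [0, 0, 0], "yaw": 0, "hand": 0}, {"slide": [0, 0, 0], "yaw": 0, "hand": 0}, {"slide": [0, 0, 0], "yaw": 0, "hand": 0}, {"slide": [0, 0, 0], "yaw": 0, "hand": 0}, {"slide": [0, 0, -0.2], "yaw": 0, "hand": 0}, {"slide": [0, 0, -0.4], "yaw": 0, "hand": 0}, {"slide": [0, 0, -0.5], "yaw": 0, "hand": 0}, {"slide": [0, 0, -0.6], "yaw": 0, "hand": 0}, {"slide": [0, 0, -0.6], "yaw": 0, "hand": 0}, {"slide": [0, 0, -0.5], "yaw": 0, "hand": 0}, {"slide": [-0.5, 0, 0], "yaw": 0, "hand": 0}, {"slide": [-0.7, 0, 0], "yaw": 0, "hand": 0}, {"slide": [-0.7, 0, 0], "yaw": 0, "hand": 0}, {"slide": [-0.7, 0, 0], "yaw": 0, "hand": 0}, {"slide": [-0.4, 0, 0], "yaw": 0, "hand": 0}, {"slide": [0, 0, 0], "yaw": 0, "hand": 0}, {"slide": [0, 0, 0], "yaw": 0, "hand": 0}]}}

```text
time: 15.15
tcp_pos: [552.9, -262.7, 166.2]
tcp_rot: [[0.002, 1.0, 0.0], [1.0, -0.002, 0.001], [0.001, 0.0, -1.0]]
contact_force: [-0.3, 0.3, 1.4]
finger_gap: 1.003
```

```bash
python3 - <<'E'
from h import *
for n in ('side','top'):
    im=bot.capture(n)[:,:,::-1].copy()
    cv2.imwrite(f"pics/{n}8.png",im)
    h=cv2.cvtColor(im,cv2.COLOR_BGR2HSV)
    for k in cv2.findContours(cv2.inRange(h,(0,0,150),(180,60,255)),cv2.RETR_EXTERNAL,cv2.CHAIN_APPROX_NONE)[0]:
        if cv2.contourArea(k)>60:
            e=cv2.minEnclosingCircle(k);p=onz(n,[e[0]],16)[0]
            if 420<p[0]<640 and 40<p[1]<330: print(n,np.round(e[0],1),round(e[1],1),p.round(1))
s=bot.observe();print(s['time'],s['tcp_pos'],s['contact_force'],s['finger_gap'])
E
```

```text
side [278.3 318.1] 13.3 [591.5 266.2  16. ]
side [280.  306.5] 12.0 [590.6 241.9  16. ]
side [339.5 262. ] 9.6 [475.7 134.2  16. ]
side [340.  253.5] 13.5 [474.5 112.2  16. ]
top [255.7 232.7] 14.1 [474.3 111.6  16. ]
top [192.3 183.8] 13.3 [587.9 254.5  16. ]
15.25 [ 553.26251518 -261.37248223  166.25085847] [0.14079566 0.73474779 0.61814287] 0.9981386743840462
```

View pics/side8.png

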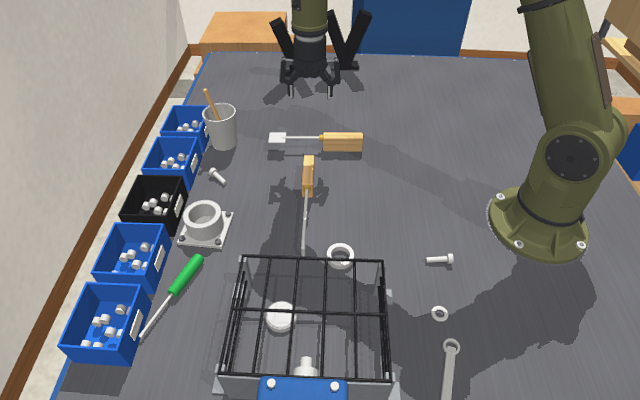

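View pics/top8.png

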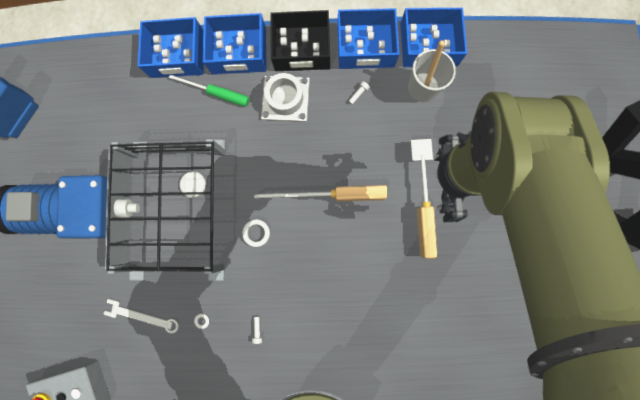

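The ring is at (474,112), about 74 mm out from the front. The disc is unmoved, the rod lies level, and the gripper is clear.

```bash
python3 -c "
from plant import bot
print(bot.hand_in())"
```

```text
the job is handed in; nothing more can be done
None
```

I picked up the hooked rod by its handle and lowered the hook into the ring's hole under the guard. I then drew the ring out, set the rod down beside it and released it. The job was handed in at about 15 s of the 43 s allowed; the hand-in gives no verdict.

What the last checks showed:
- **Ring:** its centre is at about (474, 112) mm, roughly 74 mm out from the guard's front, so its rim is about 44 mm clear. The top and side views agree within about 1 mm. It looks flat, and the gripper stayed well clear of it.
- **Hook in the hole:** before the pull, the side view showed the leg down inside the hole with no contact force.
- **Disc:** its top-view position was (192.2, 183.9) px before and (192.3, 183.8) px after, so it did not move.
- **Rod:** it looks level on the bench in both views. It was released after a 6 N contact with the bench, and the open gripper was raised about 140 mm and moved about 150 mm back.

Two readings disagreed. Early on, the wrist camera put the handle about 5 mm off the top view's estimate. In the last side picture, a guard wire split the ring and the disc into two blobs each. I used the larger ring blob, which matches the top view, and judged the disc from the top view only.

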